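# Make up the tart kit and the slab kit

### The arm

A 6-joint arm with a two-finger parallel gripper is mounted at the origin on the work surface. World frame = base frame: x ahead of the robot, y to its left, z up, the work surface at z = 0. Lengths are in m, angles in rad, forces in N, time in s.
With the tool pointing down it reaches from about 0.225 to 0.875 m from the base axis. Payload 3.4 kg.
Tool frame: the origin (TCP) lies at the very end of the fingers, on their centre line; the grasp point (between the pads) lies 19 mm behind it; z points along the fingers, y is the direction in which the jaws open and shut (so a half turn about z gives the same grasp; the last joint's range is limited). The gripper opens to 85 mm and grips with 20 to 120 N. Pads are 22 mm wide; open, the fingers measure 114 mm over their backs; the gripper's body (76 mm by 85 mm) begins 54 mm behind the grasp point. The pads swing forward as they close: fully open they stand 13 mm farther back than shut.
Start: joints at [1.032, 0.276, 1.505, -0, 1.361, -0.121], TCP at [0.233, 0.526, 0.231] pointing down, gripper open.
Joint ranges: [-2.89, 2.89], [-0.75, 2.08], [0.22, 2.7], [-1.18, 4.32], [0.11, 2.71], [-2.7, 2.7]. Speed limits (rad/s): [2.57, 2.57, 3.14, 3.14, 3.14, 3.14].

### API

Orientations are given as a unit quaternion [w, x, y, z].
In Python, from rig import get_state, get_image, calibration, sign_off gives the robot as it stands. The module is installed in compiled form; this text tells all that it offers.
- The arm moves only by the tool drive_tool, never from a script. Its argument "targets" is one flat list of numbers, 7 for each row, row after row: the turn, a rotation vector about the tool's x, y, z in degrees, then the shift along the tool's x, y, z in mm, then the opening, from 0 (shut) to 1 (fully open). In form: [wx, wy, wz, tx, ty, tz, fingers, wx, wy, wz, tx, ty, tz, fingers, ...]. A call has 1 to 12 rows; each row shifts and turns the commanded pose from where the row before left it, along the tool's axes as they then stand; what a row does not reach is not made up. A row lasts 1/8 s, in which the tool goes at most 62.5 mm and 10.7 degrees, less where a joint would pass 70% of its speed; a pose out of reach is approached as far as the arm can. A call is refused whole if a number of a shift passes 62.5 or a number of a turn 10.7, either way. A call with a gripper value outside its range is refused whole. The fingers move at their own pace and stop on an object; "grip_force" is the grip in N (left out, the last holds). Time passes only in rows, so rows that do not move let the fingers close. It gives the time, the measured TCP pose, the force and the opening at its end, in the units of the state.
- get_state(): the state, without advancing time (a new reading comes with each control period).
- get_image(name): name is "scene" or "top" or "wrist"; returns the picture (384x512x3 uint8, red, green, blue); there is no depth.
- calibration(name): a dict with "mtx" (3x3 intrinsics, pixels), "distortion" ([k1, k2, p1, p2, k3] as OpenCV has them; the pictures are not rectified), "world_to_cam" (4x4, takes a point from world to camera coordinates); the wrist camera has in their place "hand_eye" (4x4, takes a point from camera to tool coordinates, whose origin is the TCP and whose axes are the flange's). Camera axes: x right, y down, z forward; pixel columns grow to the right and rows downward; lengths in m; the calibration is good to about 2 mm. A picture is of the moment at which its call begins: read the wrist's pose just before it. calibration takes no time and is no camera call.
- sign_off(): hands the job in, once; it reports no verdict.
The state is a dict: "clock": time; "qpos": joint angles; "qd": joint speeds; "effort": joint torques, N m; "position": TCP position; "ee_rot": TCP orientation; "contact_force": force on the tool from outside, world axes, zero at the start; "moment": the same for the moment, N m; "width": finger opening in m.
Only numpy, scipy, OpenCV 4.12 (cv2) and the standard library are available. Lean on these libraries where they do the work, as an engineer would, in place of code of your own. Each camera call takes 0.05 s, during which the arm holds its last target.

### The job

Make up two baking kits from the things standing on the counter: the larger round pastry ring and the wooden tamper go into the round pan, and the square cutter and the taller spice jar go into the rectangular slab mold. Set each one upright and flat on the floor of a compartment of its own (either compartment will do) and let go of it. Leave the smaller ring, the shorter jar, the ramekin and the timer standing where they are.

Things in the scene. Friction and masses are not known exactly. Their poses are not given: they have to be found in the camera images.
- round_pan: Fixed round steel baking pan, 210 mm across, rim 12 mm high and 4 mm thick, floor 5 mm above the counter. A 6 mm wide bar as high as the rim crosses the middle and parts it into two half-round compartments. Origin: centre of the underside; the bar runs along its x axis, the compartments lie to +y and -y, and the middle of a compartment's room is at y = +48 or -48 mm, x = 0.
- slab_mold: Fixed rectangular blue silicone slab mold, 196 mm long (its y axis) and 90 mm wide (its x axis), with a flat 3 mm high lip 6 mm wider all round; outer walls 5 mm thick and 12 mm high, floor 5 mm above the counter. One cross wall, about 5 mm thick and as high, parts it into two equal compartments of about 90 mm (along y) by 80 mm (along x). Origin: centre of the underside; the compartments' middles are at y = +48 and -48 mm, x = 0.
- large_ring: The larger of two plain round steel pastry rings, open at top and bottom, standing on the counter with its axis upright: 62 mm outside diameter, 2.5 mm wall, 50 mm high. Origin: centre of its underside; z up.
- tamper: Wooden tart tamper standing on its disc: disc 52 mm diameter and 18 mm high, above it (narrowing up to 22 mm) a straight round handle 28 mm in diameter, 80 mm high in all. Origin: centre of its underside; z up.
- square_cutter: Square steel pastry cutter, open at top and bottom, 54 x 54 mm outside, 2.5 mm wall, 50 mm high, standing upright. Its sides are square to its x and y axes. Origin: centre of its underside; z up.
- tall_jar: The taller of two white ceramic spice jars with a pale wooden cap: body 46 mm diameter up to 70 mm, cap 42 mm diameter, 82 mm high in all, closed, standing. Origin: centre of its underside; z up.
- short_jar: The shorter white ceramic spice jar with a pale wooden cap: 38 mm diameter, 50 mm high. A spare, to be left. Origin: centre of its underside; z up.
- small_ring: The smaller round steel pastry ring, 40 mm outside diameter, 50 mm high. A spare, to be left. Origin: centre of its underside; z up.
- ramekin: White ceramic ramekin (small open bowl), 66 mm across the rim, 58 mm at the foot, 40 mm high. To be left. Origin: centre of its underside; z up.
- timer: Kitchen timer: white disc 60 mm in diameter with a steel dial and a black bar grip on top, 38 mm high. To be left. Origin: centre of its underside; z up.

How it is judged:
By the outcome, as a careful person would: the job done as asked, in the order asked, and still so for the second after the job is handed in, with the robot touching nothing.
It also fails if it takes over 96 s, if anything falls off the work surface, if the arm or the gripper's body presses on something with over 40 N, if the wrist force passes 120 N, or if a joint passes its speed limit or range.

## Working session

There is one attempt and no reset: what is moved stays moved. The work goes in short steps, Python scripts to look and compute and a tool call to move; the robot and the scene stay as the last step left them, time stands still between calls to the robot, and variables do not carry over. Pictures are saved under pics/ and viewed, and the job is handed in when it is done.

Besides the shell and the picture viewer there is one more tool, called after ">>>" as name(argument=value, ...) on one line, values as JSON. drive_tool: Moves the arm, as the interface text tells. Its arguments: {"type":"object","properties":{"targets":{"type":"array"},"grip_force":{"type":"number"}},"required":["targets"]}

```bash
mkdir -p pics
python3 - <<'E'
from rig import *
import cv2
for n in ["scene","top","wrist"]:
    s=get_state(); im=get_image(n); cv2.imwrite(f"pics/{n}0.png",im[:,:,::-1]); c=calibration(n)
    print(n,{k:__import__('numpy').round(v,4).tolist() for k,v in c.items()})
print(s)
E
```

```text
scene {'mtx': [[411.6283, 0.0, 259.6581], [0.0, 411.6283, 192.1245], [0.0, 0.0, 1.0]], 'distortion': [0.035, 0.0, 0.0, 0.0, 0.0], 'world_to_cam': [[-0.7567, 0.6537, -0.003, 0.4018], [0.5053, 0.582, -0.6371, -0.2719], [-0.4147, -0.4837, -0.7708, 1.0883], [0.0, 0.0, 0.0, 1.0]]}
top {'mtx': [[407.6262, 0.0, 252.531], [0.0, 407.6262, 202.8249], [0.0, 0.0, 1.0]], 'distortion': [0.0314, 0.0, 0.0, 0.0, 0.0], 'world_to_cam': [[-0.027, -0.9996, 0.0049, 0.02], [-0.9927, 0.0262, -0.1179, 0.5555], [0.1178, -0.0081, -0.993, 0.814], [0.0, 0.0, 0.0, 1.0]]}
wrist {'mtx': [[267.4848, 0.0, 256.7039], [0.0, 267.4848, 191.4242], [0.0, 0.0, 1.0]], 'distortion': [-0.0072, 0.0, 0.0, 0.0, 0.0], 'hand_eye': [[-0.0023, -0.9647, -0.2632, 0.0644], [1.0, -0.0021, -0.001, 0.0009], [0.0004, -0.2632, 0.9647, -0.142], [0.0, 0.0, 0.0, 1.0]]}
{'clock': 0.1, 'qpos': array([ 1.03202092e+00,  2.76520794e-01,  1.50600438e+00,  1.20861301e-05,
        1.36071099e+00, -1.20984575e-01]), 'qd': array([-0.00035059, -0.00188265, -0.00224218, -0.00081381,  0.00138354,
        0.00171198]), 'effort': array([ 1.30689641e-03, -4.17698336e+01, -2.46406406e+01, -2.62722569e-04,
        5.80759413e-03,  2.72780932e-05]), 'position': array([0.23304987, 0.52513648, 0.23053333]), 'ee_rot': array([-2.71781876e-04,  2.07380624e-01,  9.78259987e-01, -7.75534724e-04]), 'contact_force': array([-0.32785228,  0.61693945, -0.05951368]), 'moment': array([-0.02638898,  0.03130962, -0.0243159 ]), 'width': 0.08545918767892187}
```

View pics/scene0.png

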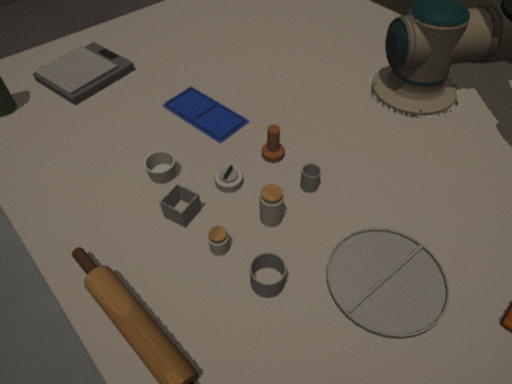

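View pics/top0.png

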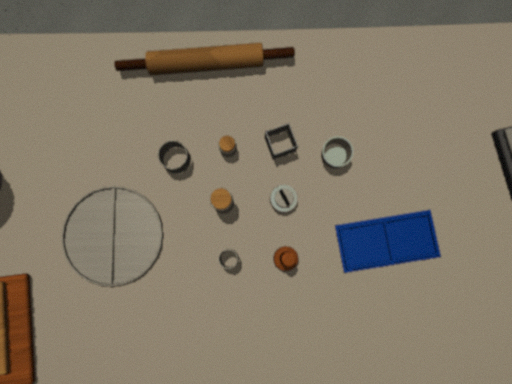

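View pics/wrist0.png

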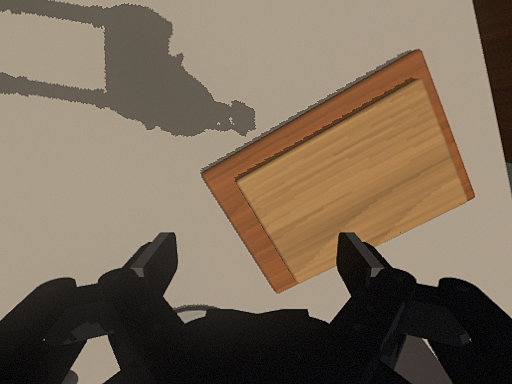

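Top view: ring ≈(175,157), tamper ≈(287,259), cutter ≈(281,141), tall jar cap ≈(222,200), pan centre ≈(113,236), mold centre ≈(388,241). Enlarging for accuracy.

Run:
```python
import cv2
im=cv2.imread("pics/top0.png")
def crop(n,x,y,w,h,s):
    c=cv2.resize(im[y:y+h,x:x+w],None,fx=s,fy=s,interpolation=cv2.INTER_CUBIC)
    c=cv2.convertScaleAbs(c,alpha=1.6)
    for i in range(0,w,10): cv2.line(c,(i*s,0),(i*s,8 if i%50 else 16),(0,0,255),1); 
    for i in range(0,w,20): cv2.putText(c,str(x+i),(i*s,22),0,.35,(0,0,255),1)
    for i in range(0,h,10): cv2.line(c,(0,i*s),(8,i*s),(0,0,255),1)
    for i in range(0,h,20): cv2.putText(c,str(y+i),(10,i*s+4),0,.35,(0,0,255),1)
    cv2.imwrite(f"pics/{n}.png",c)
crop("cA",150,120,130,100,6)
crop("cB",260,120,100,95,6)
crop("cC",205,180,110,95,6)
crop("cD",50,180,130,115,5)
crop("cE",325,200,125,80,6)
```

```text
(no output)
```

View pics/cA.png

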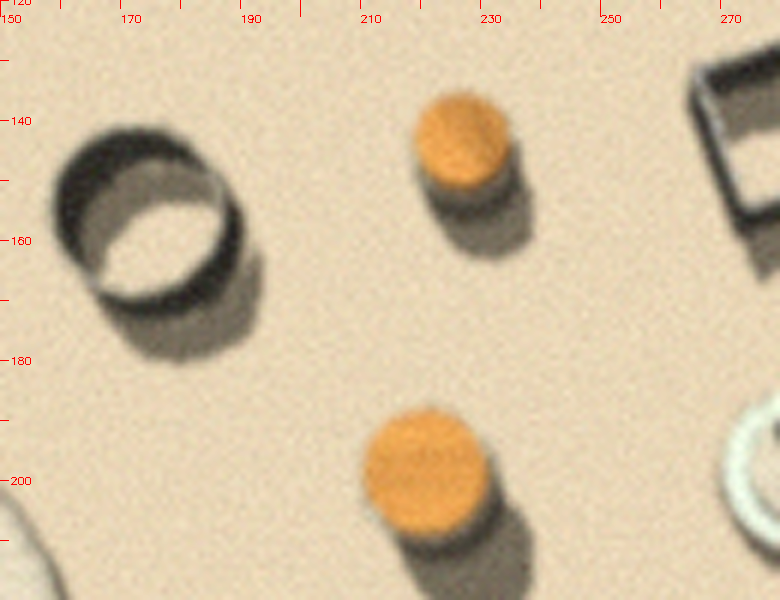

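View pics/cB.png

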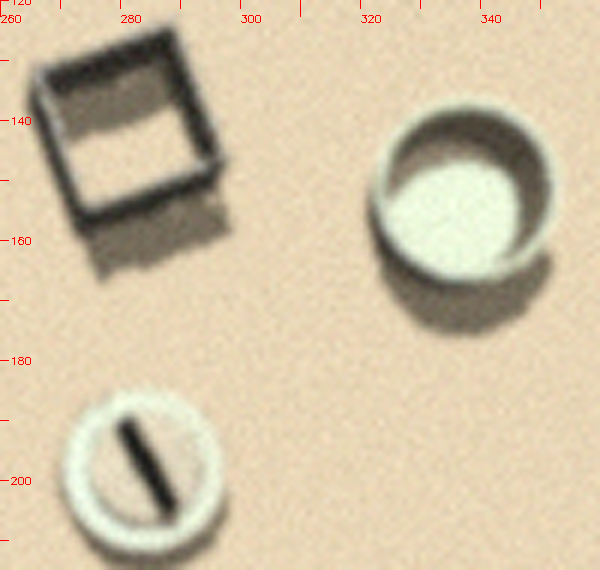

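View pics/cC.png

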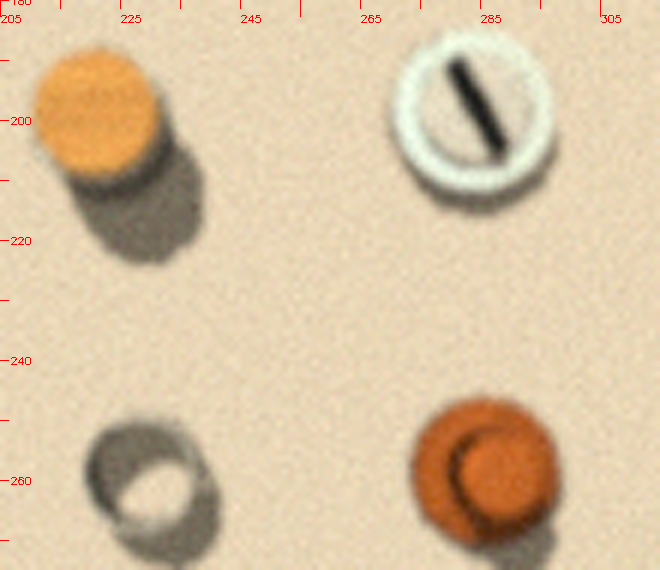

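View pics/cD.png

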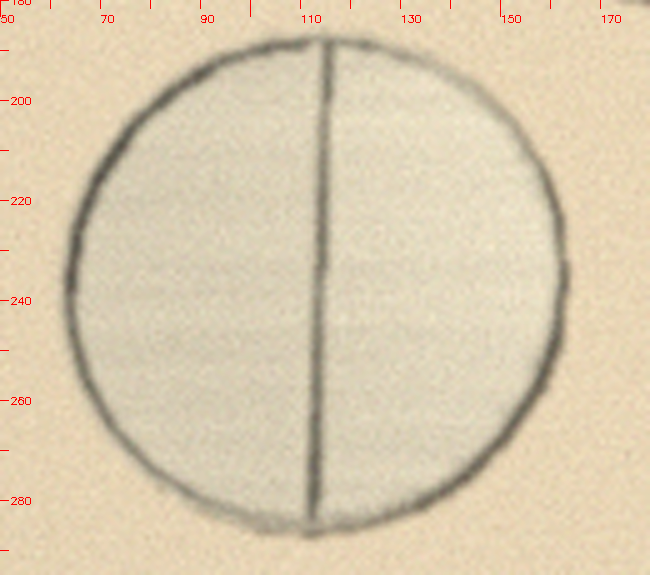

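View pics/cE.png

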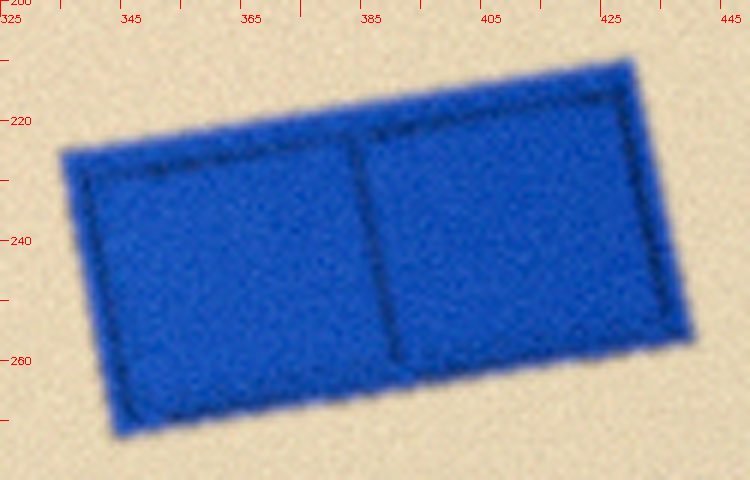

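```bash
cat > h.py <<'E'
import numpy as np, cv2, json
from scipy.optimize import least_squares
from rig import calibration
def P(pts,cam="top"):
    c=calibration(cam);T=np.array(c["world_to_cam"]);r,_=cv2.Rodrigues(T[:3,:3])
    return cv2.projectPoints(np.array(pts,float).reshape(-1,3),r,T[:3,3],np.array(c["mtx"]),np.array(c["distortion"]))[0].reshape(-1,2)
def W(uv,z,cam="top"):
    c=calibration(cam);T=np.array(c["world_to_cam"]);R=T[:3,:3]
    n=cv2.undistortPoints(np.array(uv,float).reshape(-1,1,2),np.array(c["mtx"]),np.array(c["distortion"])).reshape(-1,2)
    d=np.c_[n,np.ones(len(n))]@R; o=-R.T@T[:3,3]
    return (o+d*((z-o[2])/d[:,2])[:,None])[:,:2]
def circ(x,y,r,z,n=60):
    a=np.linspace(0,2*np.pi,n); return np.c_[x+r*np.cos(a),y+r*np.sin(a),0*a+z]
def sq(x,y,th,a,b,z):
    c,s=np.cos(th),np.sin(th); q=np.array([[a,b],[-a,b],[-a,-b],[a,-b],[a,b]])@np.array([[c,s],[-s,c]]); return np.c_[q[:,0]+x,q[:,1]+y,np.full(5,z)]
E
python3 - <<'E'
from h import *
f=lambda ox,oy,s,L:[[ox+(u+.5)/s-.5,oy+(v+.5)/s-.5] for u,v in L]
A=lambda L:f(150,120,6,L);B=lambda L:f(260,120,6,L);C=lambda L:f(205,180,6,L);D=lambda L:f(50,180,5,L);E_=lambda L:f(325,200,6,L)
# ring bbox
bb=np.array([A([(52,126)])[0],A([(243,320)])[0]])
def res(p):
    q=np.r_[P(circ(*p,.031,0)),P(circ(*p,.031,.05))]; return np.r_[q.min(0)-bb[0],q.max(0)-bb[1]]
s=least_squares(res,[.7,.2]);ring=s.x;print("ring",ring,s.fun)
jar=W(A([(425,472)]),.082)[0];print("jar",jar)
print("tamper",t:=W(C([(505,474)]),.08)[0],W(C([(485,471)]),.018)[0])
cc=W(B([(35,68),(172,22)]),.05);print("cutter top corners",cc)
print(W(B([(85,235),(225,172)]),0),'bot')
pan=W(D([(317,287)]),.012)[0];bar=W(D([(328,40),(312,520)]),.012);print("pan",pan,bar,bar.mean(0))
m=W(E_([(60,150),(630,58),(693,340),(118,438)]),.003);print("mold",m,m.mean(0),[np.linalg.norm(m[i]-m[i-1]) for i in range(4)])
print("others",W(A([(462,139)]),.05),W(C([(142,475)]),.05),W(B([(465,192)]),.04),W(B([(143,470)]),.02))
T=np.array(calibration("top")["world_to_cam"]);print(-T[:3,:3].T@T[:3,3])
d=m[1]-m[0];print("mold y dir",np.degrees(np.arctan2(d[1],d[0])))
E
```

```text
ring [0.65852459 0.16734058] [-0.92388607 -0.8725804   0.98380376  0.89991665]
jar [0.56070795 0.06810263]
tamper [ 0.44016439 -0.06141892] [ 0.44012749 -0.06025969]
cutter top corners [[ 0.70344895 -0.02556346]
 [ 0.71857471 -0.0735664 ]]
[[ 0.65552845 -0.04415148]
 [ 0.67763001 -0.09606066]] bot
pan [0.49394164 0.29928622] [[0.59865076 0.29607692]
 [0.39796979 0.29978845]] [0.49831027 0.29793269]
mold [[ 0.50796881 -0.16913941]
 [ 0.53556279 -0.37337833]
 [ 0.43558001 -0.387331  ]
 [ 0.40645473 -0.1841817 ]] [ 0.47139158 -0.27850761] [np.float64(0.10262250878226858), np.float64(0.20609455302332963), np.float64(0.1009516395082416), np.float64(0.2052265084882215)]
others [[0.68036009 0.05553217]] [[0.44249466 0.05684359]] [[ 0.65811429 -0.1743297 ]] [[ 0.56610044 -0.06050304]]
[0.45614412 0.01195277 0.87370608]
mold y dir -82.30556560252727
```

```bash
cat > ov.py <<'E'
from h import *
def overlay(img,M,cam,name,box,s,al=1.6):
    x,y,w,h=box
    c=cv2.convertScaleAbs(cv2.resize(img[y:y+h,x:x+w],None,fx=s,fy=s,interpolation=cv2.INTER_CUBIC),alpha=al)
    for L,col in M:
        q=((P(L,cam)-[x,y]+.5)*s-.5); cv2.polylines(c,[np.round(q*8).astype(np.int32)],False,col,1,cv2.LINE_AA,3)
    cv2.imwrite(f"pics/{name}.png",c)
def models(p):
    r,g,b,k=(0,0,255),(0,255,0),(255,0,0),(255,0,255);M=[]
    cyl=lambda x,y,rr:[M.append((circ(x,y,ra,z),(r,g)[i%2])) for i,(ra,z) in enumerate(rr)]
    cyl(*p["ring"],[(.031,.05),(.031,0)])
    cyl(*p["tamper"],[(.014,.08),(.026,.018),(.026,0)])
    cyl(*p["jar"],[(.021,.082),(.023,.07),(.023,0)])
    for z,c in ((.05,r),(0,g)): M.append((sq(*p["cut"],.027,.027,z),c))
    x,y,t=p["pan"];M.append((circ(x,y,.105,.012),r));M.append((circ(x,y,.105,0),g));u=np.array([np.cos(t),np.sin(t)])*.101
    M.append((np.array([[x-u[0],y-u[1],.012],[x+u[0],y+u[1],.012]]),k))
    x,y,t=p["mold"];M.append((sq(x,y,t,.051,.104,.003),r));M.append((sq(x,y,t,.045,.098,.012),g));M.append((sq(x,y,t,.0475-.0025,.0,.012),k))
    return M
E
cat > run1.py <<'E'
from ov import *
th=np.radians(-82.2+90)
pan_t=np.radians(-1.0)
p=dict(ring=(.6585,.1673),tamper=(.4402,-.0608),jar=(.5607,.0681),cut=(.6875,-.0600,np.radians(17.5)),pan=(.4962,.2987,pan_t),mold=(.4714,-.2785,th))
json.dump(p,open("p.json","w"))
im=cv2.imread("pics/top0.png");M=models(p)
overlay(im,M,"top","oA",(55,120,190,175),4)
overlay(im,M,"top","oB",(255,115,190,165),4)
overlay(cv2.imread("pics/scene0.png"),M,"scene","oC",(110,70,345,275),2)
E
python3 run1.py
```

```text
(no output)
```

View pics/oA.png

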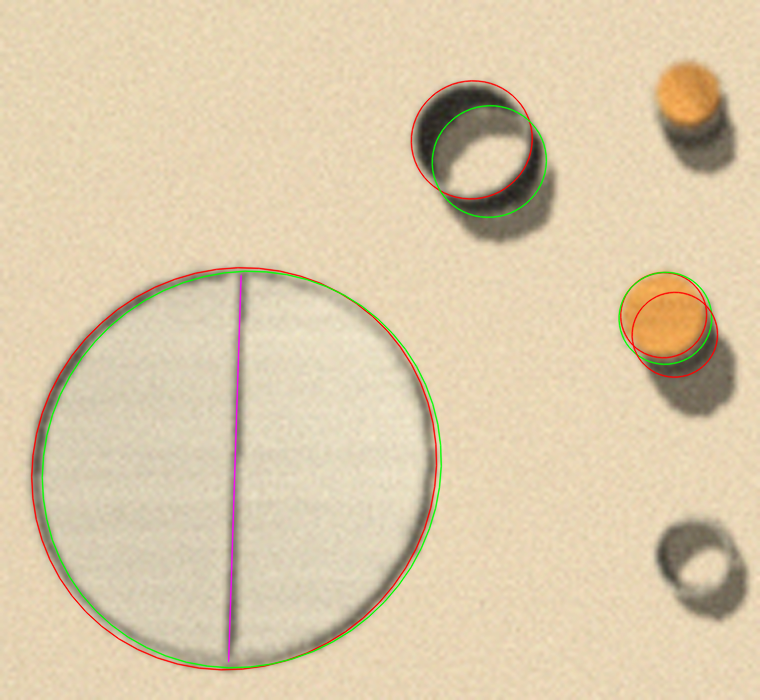

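View pics/oB.png

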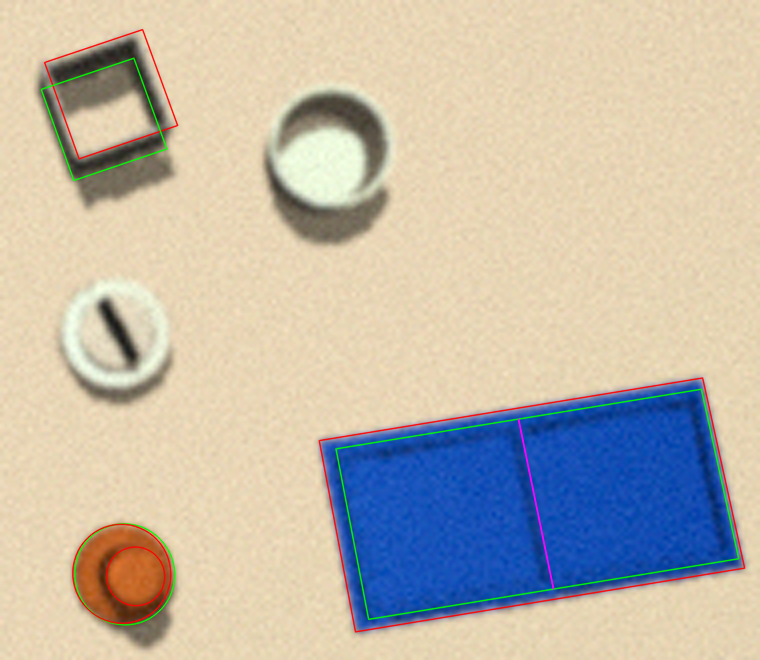

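View pics/oC.png

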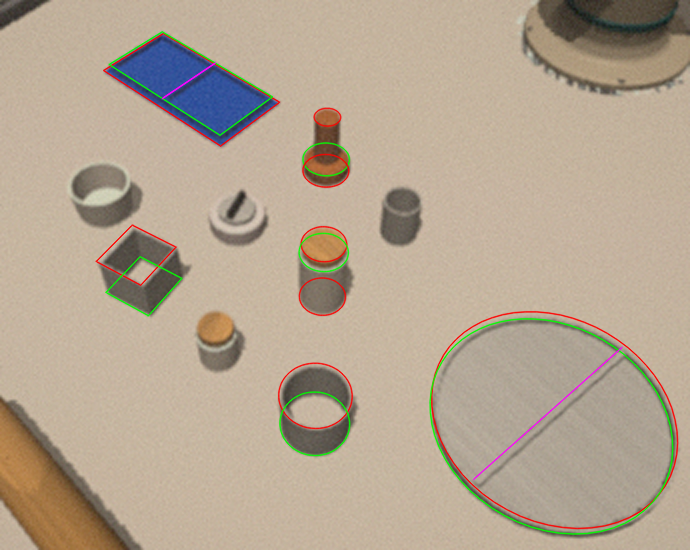

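Models fit within about 2 mm: pan, mold, ring, tamper and jar agree in both views; the cutter wants ≈2 mm shift. Clearances are large, so I start moving, toward the ring.

```bash
cat > go.py <<'E'
import sys; from h import *
from rig import get_state
from scipy.spatial.transform import Rotation as Ro
# usage: go.py x y z [phi_deg]: tool-frame shift (after leveling) to target
s=get_state();q=s["ee_rot"];R=Ro.from_quat([q[1],q[2],q[3],q[0]])
def report(x,y,z,phi=None):
    d=np.array([x,y,z])-s["position"]
    M=R.as_matrix();cur=np.degrees(np.arctan2(M[1,1],M[0,1]))
    if phi is None: phi=cur
    dphi=(phi-cur+90)%180-90
    c,sn=np.cos(np.radians(cur+dphi)),np.sin(np.radians(cur+dphi))
    Rt=np.array([[-sn,c,0],[c,sn,0],[0,0,-1]]) # columns x? 
    Rt=np.column_stack([[-sn if False else c*0-(-sn)*-1, c,0],[c,sn,0],[0,0,-1]])
    y_=np.array([c,sn,0]);z_=np.array([0,0,-1.]);x_=np.cross(y_,z_)
    Rt=np.column_stack([x_,y_,z_])
    lev=(R.inv()*Ro.from_matrix(Rt)).as_rotvec(degrees=True)
    print("clk %.2f pos %s cur phi %.1f width %.4f F %s"%(s["clock"],s["position"].round(4),cur,s["width"],s["contact_force"].round(1)))
    print("turn",lev.round(2),"then shift mm",(Rt.T@d*1000).round(1),"q",s["qpos"].round(2))
if __name__=="__main__": report(*map(float,sys.argv[1:]))
E
python3 go.py .6585 .1673 .15
```

```text
clk 0.15 pos [0.2331 0.5252 0.2306] cur phi 66.1 width 0.0852 F [-0.  -0.7  0.8]
turn [-0.08 -0.01 -0.  ] then shift mm [-534.  -154.5   80.6] q [ 1.03  0.28  1.51  0.    1.36 -0.12]
```

>>> drive_tool(targets=[0, 0, 0, -30, -9, 0, 1, 0, 0, 0, -50, -14, 0, 1, 0, 0, 0, -50, -14, 0, 1, 0, 0, 0, -50, -15, 0, 1, 0, 0, 0, -50, -15, 10, 1, 0, 0, 0, -50, -15, 10, 1, 0, 0, 0, -50, -15, 10, 1, 0, 0, 0, -50, -15, 10, 1, 0, 0, 0, -50, -15, 10, 1, 0, 0, 0, -50, -15, 10, 1, 0, 0, 0, -40, -10, 10, 1, 0, 0, 0, -14, -2, 10, 1], grip_force=45)

```text
clock: 1.65
position: [0.6605, 0.1662, 0.1501]
ee_rot: [-0.0, 0.209, 0.978, -0.0]
contact_force: [-0.2, 0.4, 0.2]
width: 0.0853
```

Run:
```python
from ov import *
from rig import *
import go
go.report(.6585,.1673,.012)
s=get_state();im=get_image("wrist")[:,:,::-1].copy()
q=s["ee_rot"];M=np.eye(4);M[:3,:3]=go.Ro.from_quat([q[1],q[2],q[3],q[0]]).as_matrix();M[:3,3]=s["position"]
c=calibration("wrist");T=np.linalg.inv(M@np.array(c["hand_eye"]))
r,_=cv2.Rodrigues(T[:3,:3])
p=json.load(open("p.json"))
for L,col in models(p)[:2]:
    u=cv2.projectPoints(L,r,T[:3,3],np.array(c["mtx"]),np.array(c["distortion"]))[0].reshape(-1,2)
    cv2.polylines(im,[np.round(u*8).astype(np.int32)],False,col,1,cv2.LINE_AA,3)
cv2.imwrite("pics/w1.png",im)
```

```text
clk 1.65 pos [0.6605 0.1662 0.1501] cur phi 65.9 width 0.0853 F [-0.2  0.4  0.2]
turn [-0.02 -0.01 -0.  ] then shift mm [  2.3   0.2 138.1] q [ 0.14  0.48  1.38 -0.    1.28 -1.01]
```

View pics/w1.png

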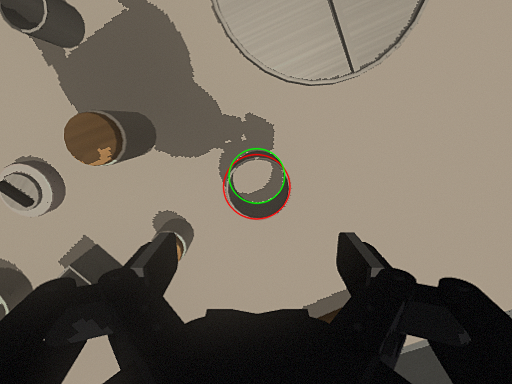

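The projected ring model (red/green at ≈(257,185)) sits on the ring in the wrist view. Descending and gripping.

>>> drive_tool(targets=[0, 0, 0, 2, 0, 20, 1, 0, 0, 0, 0, 0, 35, 1, 0, 0, 0, 0, 0, 40, 1, 0, 0, 0, 0, 0, 28, 1, 0, 0, 0, 0, 0, 15, 1, 0, 0, 0, 0, 0, 0, 1, 0, 0, 0, 0, 0, 0, 0, 0, 0, 0, 0, 0, 0, 0, 0, 0, 0, 0, 0, 0, 0, 0, 0, 0, 0, 0, 0, 0, 0, 0, 0, 0, 0, 0, 0])

```text
clock: 3.08
position: [0.6584, 0.1693, 0.0153]
ee_rot: [0.002, 0.207, 0.978, 0.001]
contact_force: [-0.0, 1.4, 6.1]
width: 0.0601
```

>>> drive_tool(targets=[0, 0, 0, 0, 0, 0, 0, 0, 0, 0, 0, 0, -15, 0, 0, 0, 0, 0, 0, -30, 0, 0, 0, 0, 0, 0, -30, 0, 0, 0, 0, 0, 0, -25, 0])

```text
clock: 3.7
position: [0.6572, 0.1689, 0.1152]
ee_rot: [0.0, 0.207, 0.978, 0.0]
contact_force: [-0.3, -0.0, -1.6]
width: 0.06
```

```bash
python3 go.py .496 .349 .11
python3 - <<'E'
from rig import *; import cv2
cv2.imwrite("pics/w2.png",get_image("wrist")[:,:,::-1])
E
```

```text
clk 3.70 pos [0.6572 0.1689 0.1152] cur phi 66.1 width 0.0600 F [-0.3 -0.  -1.6]
turn [ 0.03  0.05 -0.  ] then shift mm [220.4  99.2   5.2] q [ 0.15  0.5   1.44  0.    1.2  -1.  ]
```

View pics/w2.png

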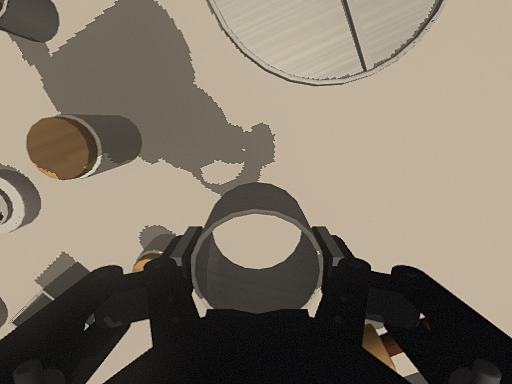

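Ring held centrally (≈(258,240)) and upright. Moving over the pan's far (+y) half.

>>> drive_tool(targets=[0, 0, 0, 22, 10, 0, 0, 0, 0, 0, 40, 18, 0, 0, 0, 0, 0, 46, 21, 0, 0, 0, 0, 0, 46, 21, 0, 0, 0, 0, 0, 40, 18, 0, 0, 0, 0, 0, 20, 9, 20, 0, 0, 0, 0, 6, 2, 30, 0, 0, 0, 0, 0, 0, 20, 0, 0, 0, 0, 0, 0, 10, 0])

```text
clock: 4.88
position: [0.4932, 0.3485, 0.031]
ee_rot: [-0.002, 0.207, 0.978, -0.001]
contact_force: [-0.1, -0.2, -1.2]
width: 0.06
```

```bash
python3 go.py .496 .349 .021
python3 - <<'E'
from rig import *; import cv2
for n in ("scene","wrist"): cv2.imwrite(f"pics/{n}3.png",get_image(n)[:,:,::-1])
a=cv2.imread("pics/scene3.png")[160:380,230:500];b=cv2.imread("pics/wrist3.png")
cv2.imwrite("pics/s3.png",cv2.resize(a,None,fx=2.5,fy=2.5))
E
```

```text
clk 4.88 pos [0.4932 0.3485 0.031 ] cur phi 66.1 width 0.0600 F [-0.1 -0.2 -1.2]
turn [-0.21 -0.2  -0.  ] then shift mm [-2.4  1.6 10. ] q [ 0.5   0.49  1.71  0.    0.95 -0.65]
```

View pics/s3.png

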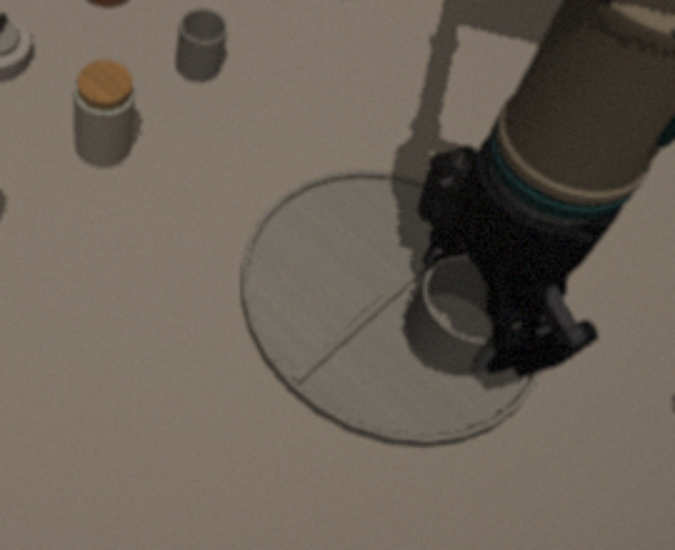

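View pics/wrist3.png

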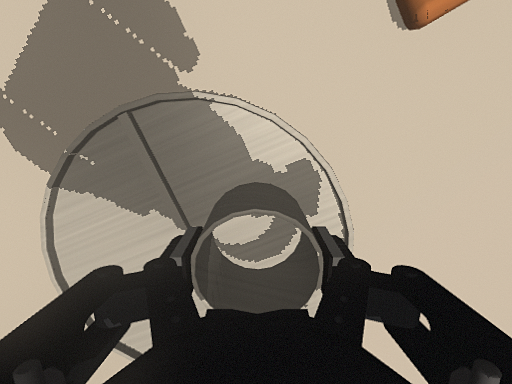

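>>> drive_tool(targets=[0, 0, 0, -2, 1, 6, 0, 0, 0, 0, 0, 0, 3, 0, 0, 0, 0, 0, 0, 1, 0, 0, 0, 0, 0, 0, 0, 0])

```text
clock: 5.48
position: [0.4986, 0.3488, 0.0236]
ee_rot: [0.0, 0.208, 0.978, 0.0]
contact_force: [0.0, 0.2, -1.6]
width: 0.0602
```

>>> drive_tool(targets=[0, 0, 0, 0, 0, 2, 0, 0, 0, 0, 0, 0, 0, 0, 0, 0, 0, 0, 0, 1, 0, 0, 0, 0, 0, 0, 0, 0])

```text
clock: 5.98
position: [0.4985, 0.3489, 0.0204]
ee_rot: [0.0, 0.207, 0.978, 0.0]
contact_force: [1.0, 0.0, -1.1]
width: 0.06
```

>>> drive_tool(targets=[0, 0, 0, 0, 0, 1, 0, 0, 0, 0, 0, 0, 0, 0, 0, 0, 0, 0, 0, 1, 0, 0, 0, 0, 0, 0, 0, 0])

```text
clock: 6.48
position: [0.4985, 0.3489, 0.0203]
ee_rot: [0.0, 0.207, 0.978, 0.0]
contact_force: [-3.1, -2.3, 11.3]
width: 0.0602
```

Contact with the floor at TCP z = 20.3 mm, as expected. Releasing and rising.

>>> drive_tool(targets=[0, 0, 0, 0, 0, -1, 1, 0, 0, 0, 0, 0, 0, 1, 0, 0, 0, 0, 0, 0, 1, 0, 0, 0, 0, 0, 0, 1, 0, 0, 0, 0, 0, 0, 1, 0, 0, 0, 0, 0, -15, 1, 0, 0, 0, 0, 0, -30, 1, 0, 0, 0, 0, 0, -40, 1, 0, 0, 0, 0, 0, -40, 1])

```text
clock: 7.6
position: [0.4985, 0.3489, 0.1466]
ee_rot: [0.0, 0.207, 0.978, 0.0]
contact_force: [0.2, 0.1, 0.3]
width: 0.0854
```

```bash
python3 go.py .4402 -.0608 .145
python3 - <<'E'
from rig import *; import cv2
for n in ("scene","wrist","top"): cv2.imwrite(f"pics/{n}4.png",get_image(n)[:,:,::-1])
a=cv2.imread("pics/scene4.png")[160:380,230:500]
cv2.imwrite("pics/s4.png",cv2.resize(a,None,fx=2.5,fy=2.5))
E
```

```text
clk 7.60 pos [0.4985 0.3489 0.1466] cur phi 66.1 width 0.0854 F [0.2 0.1 0.3]
turn [ 0.05  0.03 -0.  ] then shift mm [-113.  -398.1    1.6] q [ 0.5   0.38  1.56  0.    1.2  -0.66]
```

View pics/s4.png

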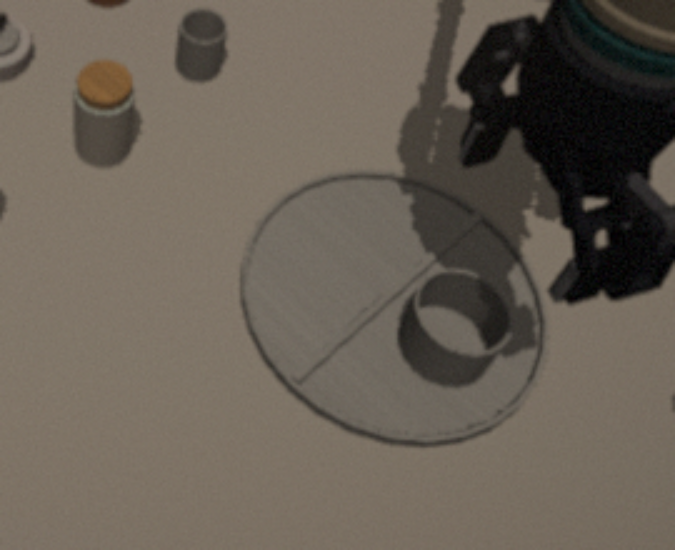

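View pics/wrist4.png

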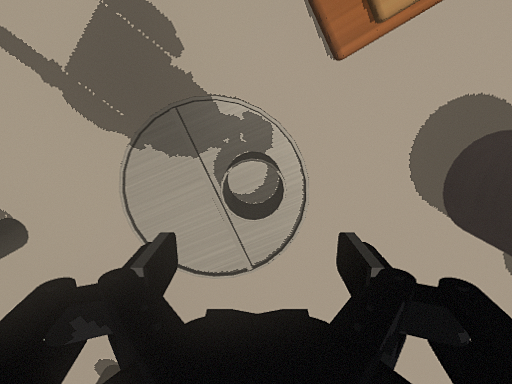

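```bash
cat >> ov.py <<'E'
def wristov(img,s,M,name,box=(0,0,512,384),k=1,al=1.):
    from scipy.spatial.transform import Rotation as Ro
    q=s["ee_rot"];A=np.eye(4);A[:3,:3]=Ro.from_quat([q[1],q[2],q[3],q[0]]).as_matrix();A[:3,3]=s["position"]
    c=calibration("wrist");T=np.linalg.inv(A@np.array(c["hand_eye"]));r,_=cv2.Rodrigues(T[:3,:3])
    x,y,w,h=box;im=cv2.convertScaleAbs(cv2.resize(img[y:y+h,x:x+w],None,fx=k,fy=k,interpolation=cv2.INTER_CUBIC),alpha=al)
    for L,col in M:
        u=cv2.projectPoints(np.array(L,float),r,T[:3,3],np.array(c["mtx"]),np.array(c["distortion"]))[0].reshape(-1,2)
        u=(u-[x,y]+.5)*k-.5
        cv2.polylines(im,[np.round(u*8).astype(np.int32)],False,col,1,cv2.LINE_AA,3)
    cv2.imwrite(f"pics/{name}.png",im)
E
python3 - <<'E'
from ov import *; from rig import get_state
p=json.load(open("p.json"));p["cut"]=(.686,-.058,p["cut"][2]);json.dump(p,open("p.json","w"))
M=[(circ(.4985,.349,.031,.055),(0,0,255)),(circ(.4985,.349,.031,.005),(0,255,0))]+models(p)[-6:-3]
wristov(cv2.imread("pics/wrist4.png"),get_state(),M,"w4",(100,80,230,210),3,1.3)
E
```

```text
(no output)
```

View pics/w4.png

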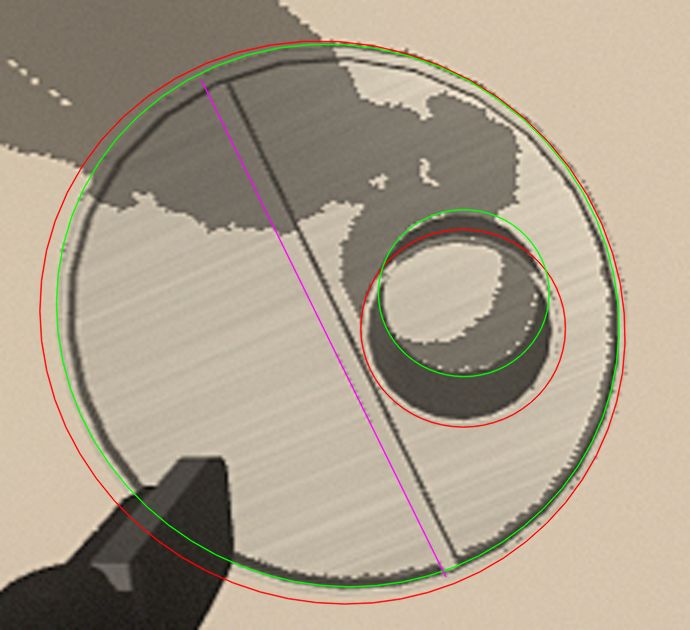

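Ring stands flat, clear of bar and rim (base circle ≈12 mm from the bar's dark side line). Pan seems ≈2–3 mm farther in +y than modelled. Now the tamper.

>>> drive_tool(targets=[0, 0, 0, -5, -20, 0, 1, 0, 0, 0, -12, -42, 0, 1, 0, 0, 0, -13, -45, 0, 1, 0, 0, 0, -13, -45, 0, 1, 0, 0, 0, -13, -45, 0, 1, 0, 0, 0, -13, -45, 0, 1, 0, 0, 0, -13, -45, 0, 1, 0, 0, 0, -12, -45, 0, 1, 0, 0, 0, -12, -42, 0, 1, 0, 0, 0, -5, -18, 0, 1, 0, 0, 0, -2, -6, 0, 1, 0, 0, 0, 0, 0, 0, 1])

```text
clock: 9.25
position: [0.4392, -0.0608, 0.1436]
ee_rot: [-0.001, 0.208, 0.978, 0.0]
contact_force: [0.8, -0.2, -0.1]
width: 0.0855
```

```bash
python3 go.py .4402 -.0608 .036
python3 - <<'E'
from ov import *; from rig import *
p=json.load(open("p.json"))
s=get_state();im=get_image("wrist")[:,:,::-1]
wristov(im,s,models(p)[2:10],"w5")
E
```

```text
clk 9.25 pos [ 0.4392 -0.0608  0.1436] cur phi 66.0 width 0.0855 F [ 0.8 -0.2 -0.1]
turn [ 0.   -0.11  0.  ] then shift mm [ -1.    0.4 107.6] q [-0.29  0.15  1.91  0.    1.08 -1.45]
```

View pics/w5.png

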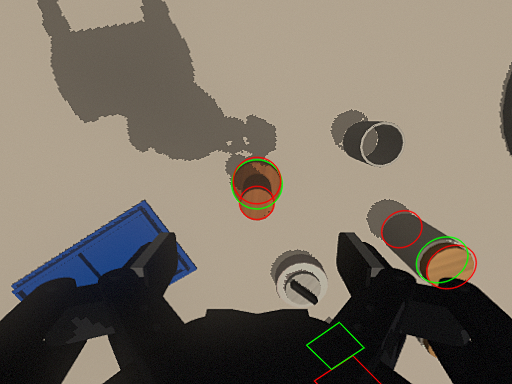

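Tamper model lies on the tamper at ≈(257,190). Descend and grip.

>>> drive_tool(targets=[0, 0, 0, -1, 0, 15, 1, 0, 0, 0, 0, 0, 30, 1, 0, 0, 0, 0, 0, 35, 1, 0, 0, 0, 0, 0, 20, 1, 0, 0, 0, 0, 0, 7, 1, 0, 0, 0, 0, 0, 0, 0, 0, 0, 0, 0, 0, 0, 0, 0, 0, 0, 0, 0, 0, 0, 0, 0, 0, 0, 0, 0, 0, 0, 0, 0, 0, 0, 0, 0, 0, 0, 0, 0, 0, 0, 0, 0, 0, 0, 0, 0, 0, 0])

```text
clock: 10.8
position: [0.4418, -0.0613, 0.0381]
ee_rot: [0.001, 0.208, 0.978, 0.0]
contact_force: [-0.5, 0.4, 6.0]
width: 0.0272
```

>>> drive_tool(targets=[0, 0, 0, 0, 0, 0, 0, 0, 0, 0, 0, 0, 0, 0])

```text
clock: 11.05
position: [0.4418, -0.0614, 0.038]
ee_rot: [0.001, 0.208, 0.978, 0.0]
contact_force: [-1.0, 0.8, 5.5]
width: 0.027
```

>>> drive_tool(targets=[0, 0, 0, 0, 0, -15, 0, 0, 0, 0, 0, 0, -35, 0, 0, 0, 0, 0, 0, -40, 0, 0, 0, 0, 0, 0, -20, 0, 0, 0, 0, 0, 0, 0, 0])

```text
clock: 11.68
position: [0.4421, -0.0616, 0.1485]
ee_rot: [0.002, 0.207, 0.978, -0.0]
contact_force: [0.9, -0.2, -1.1]
width: 0.0273
```

```bash
python3 go.py .4975 .251 .148
python3 - <<'E'
from rig import *; import cv2
cv2.imwrite("pics/w6.png",get_image("wrist")[:,:,::-1])
E
```

```text
clk 11.68 pos [ 0.4421 -0.0616  0.1485] cur phi 66.1 width 0.0273 F [ 0.9 -0.2 -1.1]
turn [ 0.03  0.21 -0.  ] then shift mm [ 76.2 308.2   0.5] q [-0.29  0.15  1.9   0.    1.09 -1.45]
```

View pics/w6.png

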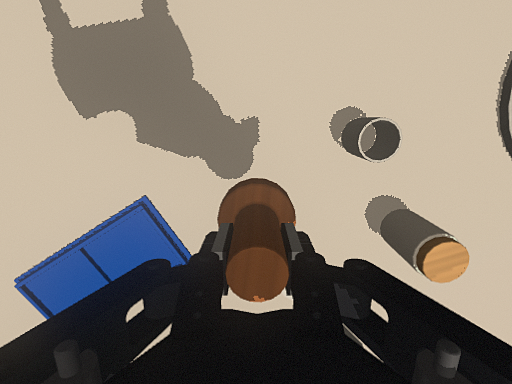

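Tamper held upright at ≈(257,240). Moving to the near half of the pan.

>>> drive_tool(targets=[0, 0, 0, 5, 18, 0, 0, 0, 0, 0, 9, 36, 0, 0, 0, 0, 0, 10, 42, 0, 0, 0, 0, 0, 11, 44, 0, 0, 0, 0, 0, 11, 44, 0, 0, 0, 0, 0, 10, 44, 0, 0, 0, 0, 0, 10, 40, 0, 0, 0, 0, 0, 6, 26, 20, 0, 0, 0, 0, 3, 11, 35, 0, 0, 0, 0, 1, 3, 30, 0, 0, 0, 0, 0, 0, 12, 0, 0, 0, 0, 0, 0, 0, 0])

```text
clock: 13.22
position: [0.4956, 0.2505, 0.0489]
ee_rot: [-0.001, 0.207, 0.978, -0.001]
contact_force: [-0.6, 0.7, 0.1]
width: 0.0269
```

```bash
python3 go.py .4975 .251 .043
python3 - <<'E'
from rig import *; import cv2
for n in ("scene","wrist"): cv2.imwrite(f"pics/{n}7.png",get_image(n)[:,:,::-1])
a=cv2.imread("pics/scene7.png")[160:380,230:500]
cv2.imwrite("pics/s7.png",cv2.resize(a,None,fx=2.5,fy=2.5))
E
```

```text
clk 13.22 pos [0.4956 0.2505 0.0489] cur phi 66.1 width 0.0269 F [-0.6  0.7  0.1]
turn [-0.14 -0.14 -0.  ] then shift mm [-1.6  1.2  5.9] q [ 0.34  0.41  1.8  -0.    0.93 -0.81]
```

View pics/s7.png

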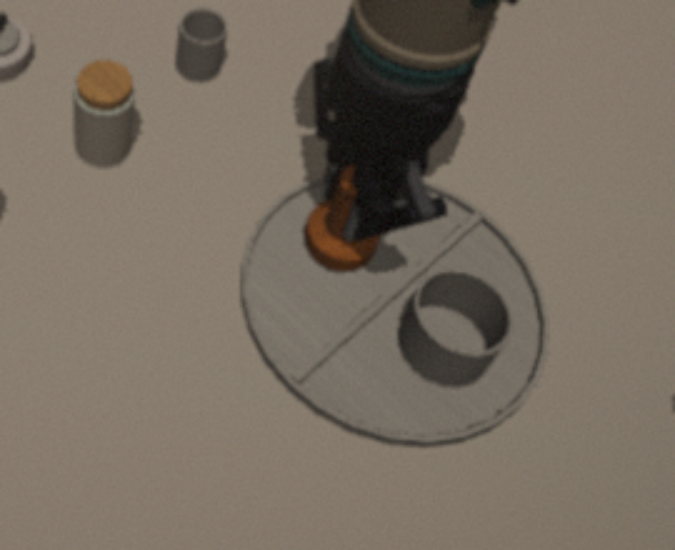

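View pics/wrist7.png

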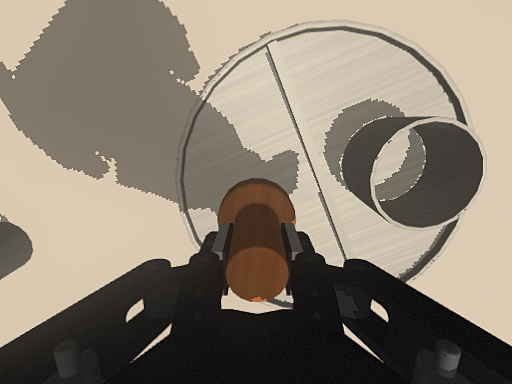

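Tamper is over the near half, clear of bar and rim. Lowering.

>>> drive_tool(targets=[0, 0, 0, 0, 0, 4, 0, 0, 0, 0, 0, 0, 1, 0, 0, 0, 0, 0, 0, 0, 0, 0, 0, 0, 0, 0, 0, 0])

```text
clock: 13.82
position: [0.4968, 0.2512, 0.0456]
ee_rot: [0.0, 0.207, 0.978, 0.0]
contact_force: [-0.3, -0.2, -0.9]
width: 0.0269
```

>>> drive_tool(targets=[0, 0, 0, 0, 0, 2, 0, 0, 0, 0, 0, 0, 0, 0, 0, 0, 0, 0, 0, 1, 0, 0, 0, 0, 0, 0, 0, 0])

```text
clock: 14.32
position: [0.4966, 0.2511, 0.0431]
ee_rot: [0.0, 0.207, 0.978, 0.0]
contact_force: [-0.8, -1.1, 5.3]
width: 0.0268
```

Contact (+5 N) at z = 43 mm, as predicted. Release partway, rise.

>>> drive_tool(targets=[0, 0, 0, 0, 0, -0.5, 0.6, 0, 0, 0, 0, 0, 0, 0.6, 0, 0, 0, 0, 0, 0, 0.6, 0, 0, 0, 0, 0, 0, 0.6, 0, 0, 0, 0, 0, -15, 0.6, 0, 0, 0, 0, 0, -35, 0.6, 0, 0, 0, 0, 0, -40, 0.6, 0, 0, 0, 0, 0, -25, 1, 0, 0, 0, 0, 0, 0, 1])

```text
clock: 15.45
position: [0.4983, 0.2518, 0.161]
ee_rot: [0.003, 0.207, 0.978, 0.002]
contact_force: [-0.5, -0.2, -0.2]
width: 0.0842
```

```bash
python3 go.py .686 -.058 .15 17.5
python3 - <<'E'
from rig import *; import cv2
for n in ("scene","wrist"): cv2.imwrite(f"pics/{n}8.png",get_image(n)[:,:,::-1])
a=cv2.imread("pics/scene8.png")[160:380,230:500]
cv2.imwrite("pics/s8.png",cv2.resize(a,None,fx=2.5,fy=2.5))
E
```

```text
clk 15.45 pos [0.4983 0.2518 0.161 ] cur phi 66.1 width 0.0842 F [-0.5 -0.2 -0.2]
turn [ 0.36  0.14 48.57] then shift mm [-351.9   85.8   11. ] q [ 0.34  0.3   1.66  0.    1.18 -0.81]
```

View pics/s8.png

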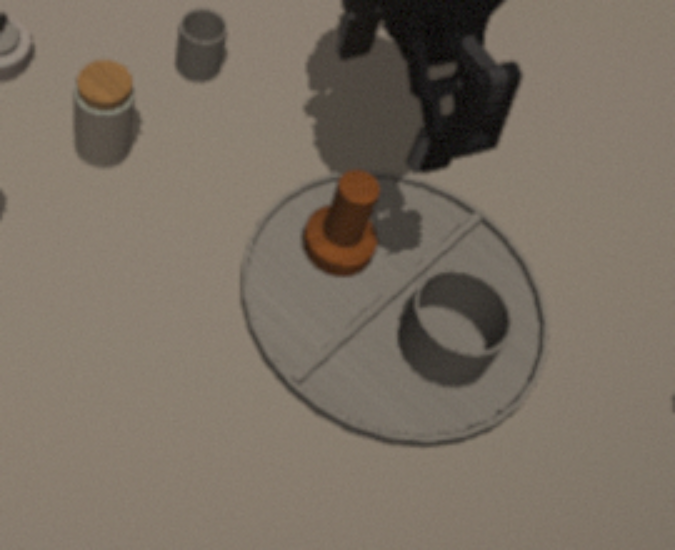

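View pics/wrist8.png

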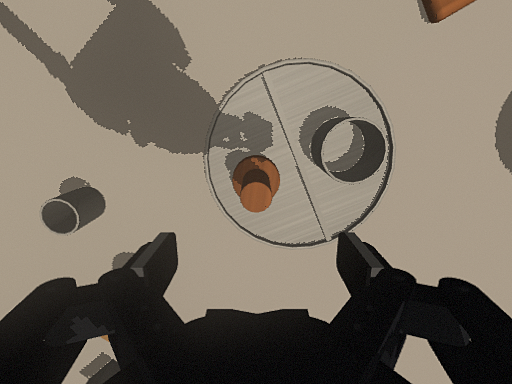

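Tamper upright in its own half. Next: turn and go to the cutter.

>>> drive_tool(targets=[0, 0, 8.6, 0, 0, 0, 1, 0, 0, 10, 0, 0, 0, 1, 0, 0, 10, 0, 0, 0, 1, 0, 0, 10, 0, 0, 0, 1, 0, 0, 10, 0, 0, 0, 1, 0, 0, 0, -30, 7, 0, 1, 0, 0, 0, -50, 12, 0, 1, 0, 0, 0, -54, 13, 0, 1, 0, 0, 0, -54, 13, 0, 1, 0, 0, 0, -54, 13, 0, 1, 0, 0, 0, -54, 13, 0, 1, 0, 0, 0, -36, 10, 0, 1])

```text
clock: 17.05
position: [0.6736, -0.0437, 0.1555]
ee_rot: [-0.001, 0.592, 0.806, -0.001]
contact_force: [-0.2, -0.5, -0.5]
width: 0.0855
```

>>> drive_tool(targets=[0, 0, 0, -18, 4, 10, 1, 0, 0, 0, -2, 1, 0, 1, 0, 0, 0, 0, 0, 0, 1])

```text
clock: 17.42
position: [0.6832, -0.0574, 0.147]
ee_rot: [-0.001, 0.591, 0.807, -0.0]
contact_force: [1.2, 0.1, 0.5]
width: 0.0853
```

```bash
python3 go.py .686 -.058 .012 17.5
python3 - <<'E'
from ov import *; from rig import *
p=json.load(open("p.json"))
s=get_state();im=get_image("wrist")[:,:,::-1]
wristov(im,s,models(p)[8:10],"w9",(130,80,260,200),3)
E
```

```text
clk 17.43 pos [ 0.6832 -0.0574  0.147 ] cur phi 17.5 width 0.0853 F [1.2 0.1 0.5]
turn [-0.1  -0.11  0.01] then shift mm [ -1.4   2.5 135. ] q [-0.19  0.49  1.37  0.    1.28 -0.49]
```

View pics/w9.png

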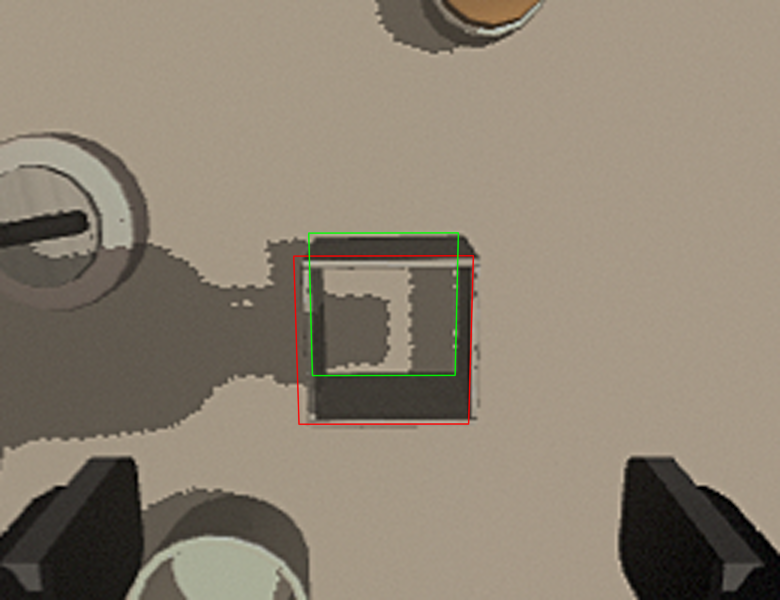

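Cutter square to the jaws, ≈2 mm further along +y than modelled. Descend and grip.

>>> drive_tool(targets=[0, 0, 0, -1, 4, 20, 1, 0, 0, 0, 0, 0, 35, 1, 0, 0, 0, 0, 0, 40, 1, 0, 0, 0, 0, 0, 27, 1, 0, 0, 0, 0, 0, 13, 1, 0, 0, 0, 0, 0, 0, 1, 0, 0, 0, 0, 0, 0, 0, 0, 0, 0, 0, 0, 0, 0, 0, 0, 0, 0, 0, 0, 0, 0, 0, 0, 0, 0, 0, 0, 0, 0, 0, 0, 0, 0, 0])

```text
clock: 18.85
position: [0.6895, -0.0588, 0.0145]
ee_rot: [0.001, 0.592, 0.806, 0.001]
contact_force: [-0.3, 0.9, 5.6]
width: 0.0535
```

>>> drive_tool(targets=[0, 0, 0, 0, 0, 0, 0, 0, 0, 0, 0, 0, 0, 0])

```text
clock: 19.1
position: [0.6895, -0.0588, 0.0145]
ee_rot: [0.001, 0.592, 0.806, 0.001]
contact_force: [-0.2, -0.4, 6.2]
width: 0.0532
```

>>> drive_tool(targets=[0, 0, 0, 0, 0, -15, 0, 0, 0, 0, 0, 0, -30, 0, 0, 0, 0, 0, 0, -40, 0, 0, 0, 0, 0, 0, -30, 0, 0, 0, 0, 0, 0, -10, 0, 0, 0, 0, 0, 0, 0, 0])

```text
clock: 19.85
position: [0.6883, -0.0586, 0.1381]
ee_rot: [0.0, 0.592, 0.806, 0.0]
contact_force: [0.1, 0.2, -1.0]
width: 0.0538
```

```bash
python3 go.py .478 -.326 .135 7.8
python3 - <<'E'
from rig import *; import cv2
cv2.imwrite("pics/w10.png",get_image("wrist")[:,:,::-1])
E
```

```text
clk 19.85 pos [ 0.6883 -0.0586  0.1381] cur phi 17.5 width 0.0538 F [ 0.1  0.2 -1. ]
turn [0.03 0.01 9.66] then shift mm [-236.4 -244.7    3.1] q [-0.19  0.5   1.38  0.    1.26 -0.49]
```

View pics/w10.png

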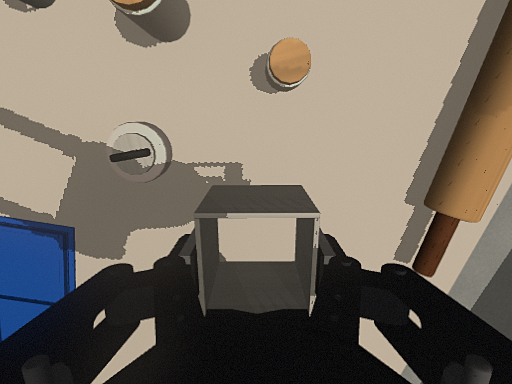

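Cutter held squarely (≈(258,250)). Moving to the far mold compartment.

>>> drive_tool(targets=[0, 0, 9.7, 0, 0, 0, 0, 0, 0, 0, -16, -17, 0, 0, 0, 0, 0, -32, -33, 0, 0, 0, 0, 0, -36, -37, 0, 0, 0, 0, 0, -36, -37, 0, 0, 0, 0, 0, -36, -37, 0, 0, 0, 0, 0, -36, -37, 0, 0, 0, 0, 0, -28, -29, 10, 0, 0, 0, 0, -12, -13, 25, 0, 0, 0, 0, -4, -5, 35, 0, 0, 0, 0, 0, 0, 25, 0, 0, 0, 0, 0, 0, 10, 0])

```text
clock: 21.4
position: [0.4748, -0.3248, 0.0306]
ee_rot: [-0.003, 0.657, 0.754, -0.0]
contact_force: [-0.1, 0.1, -0.6]
width: 0.053
```

```bash
python3 go.py .478 -.326 .0195 7.8
python3 - <<'E'
from rig import *; import cv2
for n in ("scene","top","wrist"): cv2.imwrite(f"pics/{n}11.png",get_image(n)[:,:,::-1])
a=cv2.imread("pics/scene11.png")[60:230,110:330]
cv2.imwrite("pics/s11.png",cv2.resize(a,None,fx=3,fy=3))
E
```

```text
clk 21.40 pos [ 0.4748 -0.3248  0.0306] cur phi 7.8 width 0.0530 F [-0.1  0.1 -0.6]
turn [-0.21 -0.21  0.02] then shift mm [-1.6  3.  11.1] q [-0.72  0.46  1.78 -0.    0.91 -0.86]
```

View pics/s11.png

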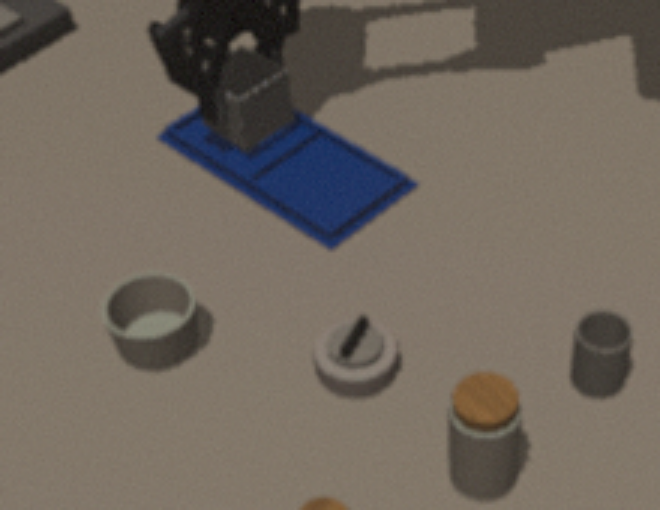

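View pics/wrist11.png

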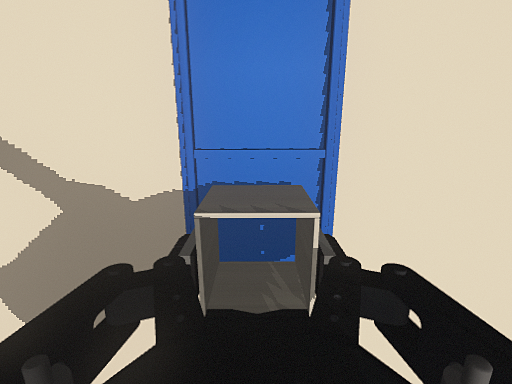

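Cutter over the far compartment, square with it, cross wall at row 150 clear. Lowering.

>>> drive_tool(targets=[0, 0, 0, 0, 0, 6, 0, 0, 0, 0, 0, 0, 3, 0, 0, 0, 0, 0, 0, 0, 0, 0, 0, 0, 0, 0, 0, 0])

```text
clock: 22.05
position: [0.4778, -0.3255, 0.024]
ee_rot: [0.0, 0.657, 0.753, 0.0]
contact_force: [-0.3, -0.1, -0.6]
width: 0.0532
```

>>> drive_tool(targets=[0, 0, 0, 0, 0, 3.5, 0, 0, 0, 0, 0, 0, 0, 0, 0, 0, 0, 0, 0, 1, 0, 0, 0, 0, 0, 0, 0, 0, 0, 0, 0, 0, 0, 0, 0])

```text
clock: 22.68
position: [0.4775, -0.3255, 0.0195]
ee_rot: [0.0, 0.658, 0.753, 0.0]
contact_force: [-1.3, 1.5, 2.2]
width: 0.0535
```

>>> drive_tool(targets=[0, 0, 0, 0, 0, 0, 1, 0, 0, 0, 0, 0, 0, 1, 0, 0, 0, 0, 0, 0, 1, 0, 0, 0, 0, 0, 0, 1, 0, 0, 0, 0, 0, 0, 1, 0, 0, 0, 0, 0, -15, 1, 0, 0, 0, 0, 0, -35, 1, 0, 0, 0, 0, 0, -45, 1, 0, 0, 0, 0, 0, -40, 1])

```text
clock: 23.8
position: [0.4778, -0.3257, 0.157]
ee_rot: [0.001, 0.658, 0.753, 0.0]
contact_force: [0.7, -1.2, 0.0]
width: 0.0853
```

```bash
python3 go.py .5607 .0681 .15 7.8
python3 - <<'E'
from rig import *; import cv2
for n in ("scene","top","wrist"): cv2.imwrite(f"pics/{n}12.png",get_image(n)[:,:,::-1])
a=cv2.imread("pics/scene12.png")[60:230,110:330]
cv2.imwrite("pics/s12.png",cv2.resize(a,None,fx=3,fy=3))
E
```

```text
clk 23.80 pos [ 0.4778 -0.3257  0.157 ] cur phi 7.8 width 0.0853 F [ 0.7 -1.2  0. ]
turn [ 0.08  0.08 -0.04] then shift mm [378.9 135.6   7. ] q [-0.72  0.33  1.62  0.    1.19 -0.85]
```

View pics/s12.png

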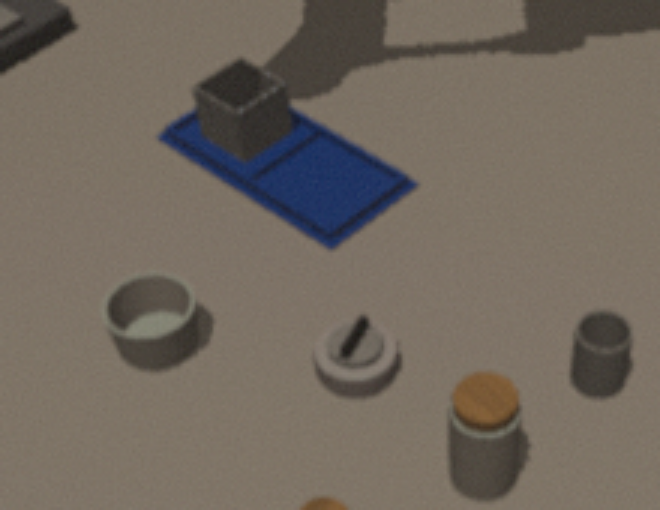

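View pics/wrist12.png

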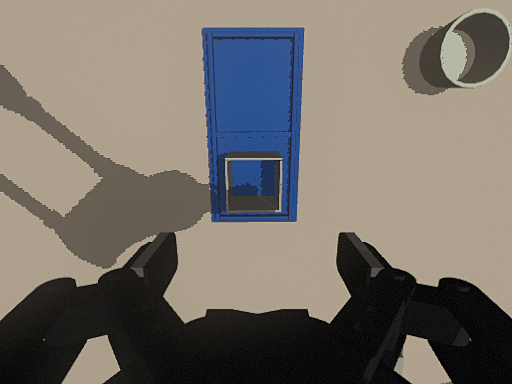

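Cutter flat in its compartment ((254,185) in wrist view), inside all walls. On to the tall jar.

>>> drive_tool(targets=[0, 0, 0, 18, 7, 0, 1, 0, 0, 0, 40, 14, 0, 1, 0, 0, 0, 45, 16, 0, 1, 0, 0, 0, 45, 16, 0, 1, 0, 0, 0, 45, 16, 0, 1, 0, 0, 0, 45, 16, 0, 1, 0, 0, 0, 45, 16, 0, 1, 0, 0, 0, 44, 16, 0, 1, 0, 0, 0, 34, 12, 0, 1, 0, 0, 0, 14, 6, 0, 1, 0, 0, 0, 4, 1, 0, 1, 0, 0, 0, 0, 0, 0, 1])

```text
clock: 25.45
position: [0.5606, 0.0677, 0.1539]
ee_rot: [-0.0, 0.658, 0.753, -0.001]
contact_force: [-0.2, -0.3, -1.4]
width: 0.0857
```

```bash
python3 go.py .5607 .0681 .022 7.8
python3 - <<'E'
from ov import *; from rig import *
p=json.load(open("p.json"))
s=get_state();im=get_image("wrist")[:,:,::-1]
wristov(im,s,models(p)[5:8],"w13")
E
```

```text
clk 25.45 pos [0.5606 0.0677 0.1539] cur phi 7.7 width 0.0857 F [-0.2 -0.3 -1.4]
turn [-0.07  0.02 -0.05] then shift mm [  0.3   0.2 131.9] q [-0.    0.31  1.65 -0.    1.18 -0.14]
```

View pics/w13.png

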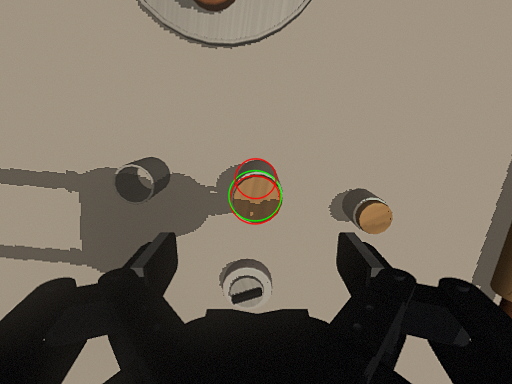

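Jar model matches (≈(256,195)); neighbours clear of the fingers.

>>> drive_tool(targets=[0, 0, 0, 0, 0, 20, 1, 0, 0, 0, 0, 0, 35, 1, 0, 0, 0, 0, 0, 38, 1, 0, 0, 0, 0, 0, 25, 1, 0, 0, 0, 0, 0, 13, 1, 0, 0, 0, 0, 0, 0, 1, 0, 0, 0, 0, 0, 0, 0, 0, 0, 0, 0, 0, 0, 0, 0, 0, 0, 0, 0, 0, 0, 0, 0, 0, 0, 0, 0, 0, 0, 0, 0, 0, 0, 0, 0, 0, 0, 0, 0, 0, 0, 0], grip_force=55)

```text
clock: 27.0
position: [0.5619, 0.0684, 0.0246]
ee_rot: [0.001, 0.658, 0.753, 0.001]
contact_force: [-0.1, 0.1, 6.0]
width: 0.0448
```

>>> drive_tool(targets=[0, 0, 0, 0, 0, 0, 0, 0, 0, 0, 0, 0, 0, 0])

```text
clock: 27.25
position: [0.5619, 0.0684, 0.0245]
ee_rot: [0.001, 0.658, 0.753, 0.001]
contact_force: [-0.0, -0.5, 6.1]
width: 0.0447
```

>>> drive_tool(targets=[0, 0, 0, 0, 0, -15, 0, 0, 0, 0, 0, 0, -35, 0, 0, 0, 0, 0, 0, -40, 0, 0, 0, 0, 0, 0, -30, 0, 0, 0, 0, 0, 0, -8, 0, 0, 0, 0, 0, 0, 0, 0])

```text
clock: 28.0
position: [0.5608, 0.0684, 0.1513]
ee_rot: [0.0, 0.658, 0.753, 0.0]
contact_force: [0.7, -0.3, -1.4]
width: 0.0449
```

```bash
python3 go.py .465 -.230 .15 7.8
python3 - <<'E'
from rig import *; import cv2
cv2.imwrite("pics/w14.png",get_image("wrist")[:,:,::-1])
E
```

```text
clk 28.00 pos [0.5608 0.0684 0.1513] cur phi 7.8 width 0.0449 F [ 0.7 -0.3 -1.4]
turn [ 0.01 -0.   -0.03] then shift mm [-282.7 -135.4    1.3] q [-0.    0.32  1.65  0.    1.17 -0.14]
```

View pics/w14.png

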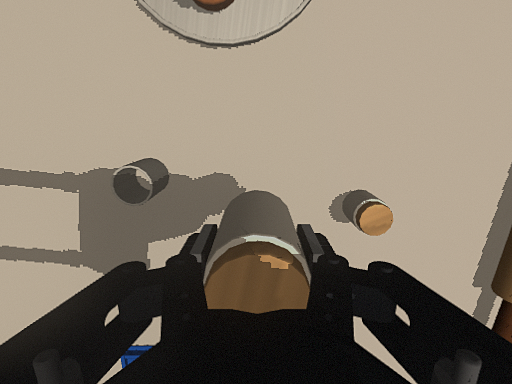

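Jar held upright. Moving to the near mold compartment.

>>> drive_tool(targets=[0, 0, 0, -15, -7, 0, 0, 0, 0, 0, -33, -16, 0, 0, 0, 0, 0, -40, -19, 0, 0, 0, 0, 0, -40, -19, 0, 0, 0, 0, 0, -40, -19, 0, 0, 0, 0, 0, -40, -19, 0, 0, 0, 0, 0, -38, -18, 0, 0, 0, 0, 0, -24, -12, 15, 0, 0, 0, 0, -9, -5, 35, 0, 0, 0, 0, -4, -1, 35, 0, 0, 0, 0, 0, 0, 20, 0, 0, 0, 0, 0, 0, 8, 0])

```text
clock: 29.55
position: [0.4634, -0.23, 0.0362]
ee_rot: [-0.002, 0.658, 0.753, -0.0]
contact_force: [0.4, -0.5, -1.1]
width: 0.0446
```

```bash
python3 go.py .465 -.230 .0295 7.8
python3 - <<'E'
from rig import *; import cv2
for n in ("scene","wrist"): cv2.imwrite(f"pics/{n}15.png",get_image(n)[:,:,::-1])
a=cv2.imread("pics/scene15.png")[60:230,110:330]
cv2.imwrite("pics/s15.png",cv2.resize(a,None,fx=3,fy=3))
E
```

```text
clk 29.55 pos [ 0.4634 -0.23    0.0362] cur phi 7.7 width 0.0446 F [ 0.4 -0.5 -1.1]
turn [-0.21 -0.17 -0.08] then shift mm [-0.2  1.6  6.7] q [-0.6   0.38  1.9  -0.    0.86 -0.73]
```

View pics/s15.png

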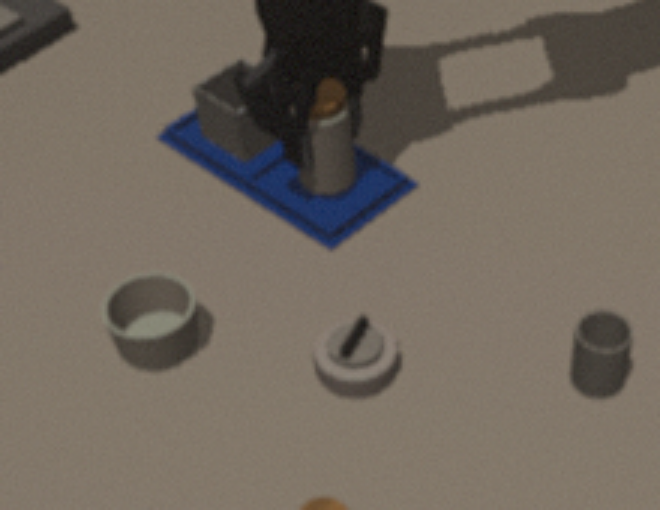

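View pics/wrist15.png

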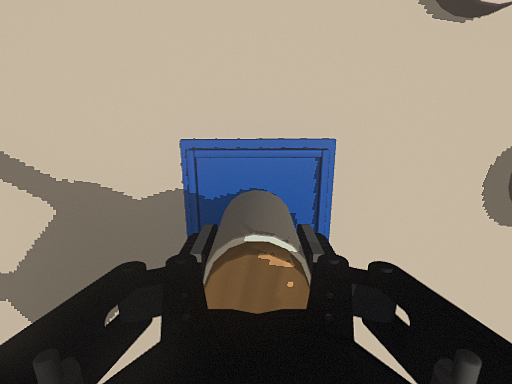

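Jar over the near compartment, roughly centred (mold end wall at row ≈150, jar foot starting ≈190). Lowering.

>>> drive_tool(targets=[0, 0, 0, 0, 0, 4, 0, 0, 0, 0, 0, 0, 1.5, 0, 0, 0, 0, 0, 0, 0, 0, 0, 0, 0, 0, 0, 0, 0])

```text
clock: 30.15
position: [0.4658, -0.2303, 0.0331]
ee_rot: [0.0, 0.658, 0.753, 0.0]
contact_force: [-0.2, 0.5, -1.6]
width: 0.0449
```

>>> drive_tool(targets=[0, 0, 0, 0, 0, 3, 0, 0, 0, 0, 0, 0, 0, 0, 0, 0, 0, 0, 0, 1, 0, 0, 0, 0, 0, 0, 0, 0, 0, 0, 0, 0, 0, 0, 0])

```text
clock: 30.78
position: [0.4655, -0.2302, 0.0295]
ee_rot: [0.0, 0.658, 0.753, 0.0]
contact_force: [-1.7, 1.5, 4.1]
width: 0.0448
```

Contact. Release, rise and back away.

>>> drive_tool(targets=[0, 0, 0, 0, 0, 0, 0.9, 0, 0, 0, 0, 0, 0, 0.9, 0, 0, 0, 0, 0, 0, 0.9, 0, 0, 0, 0, 0, 0, 0.9, 0, 0, 0, 0, 0, 0, 0.9, 0, 0, 0, 0, 0, -15, 0.9, 0, 0, 0, 0, 0, -35, 0.9, 0, 0, 0, 0, 0, -45, 0.9, 0, 0, 0, 0, 0, -45, 0.9, 0, 0, 0, 0, 0, -20, 0.9, 0, 0, 0, 0, -30, 0, 0.9, 0, 0, 0, 0, -30, 0, 0.9])

```text
clock: 32.28
position: [0.4057, -0.2385, 0.1902]
ee_rot: [0.001, 0.657, 0.754, 0.0]
contact_force: [-0.7, -0.8, -0.3]
width: 0.0772
```

>>> drive_tool(targets=[0, 0, 0, -30, -25, 0, 0.9, 0, 0, 0, -45, -25, 0, 0.9, 0, 0, 0, -45, -20, 0, 0.9, 0, 0, 0, -20, -5, 0, 0.9, 0, 0, 0, 0, 0, 0, 0.9])

```text
clock: 32.9
position: [0.3508, -0.3879, 0.1891]
ee_rot: [0.0, 0.658, 0.753, 0.0]
contact_force: [0.3, 0.3, 0.2]
width: 0.0768
```

```bash
python3 go.py .4 -.4 .2
python3 - <<'E'
from ov import *; from rig import *
for n in ("scene","top","wrist"): cv2.imwrite(f"pics/{n}16.png",get_image(n)[:,:,::-1])
im=cv2.imread("pics/top16.png");cv2.imwrite("pics/t16.png",cv2.convertScaleAbs(cv2.resize(im[110:310,40:450],None,fx=1.9,fy=1.9,interpolation=2),alpha=1.5))
im=cv2.imread("pics/scene16.png");cv2.imwrite("pics/s16.png",cv2.convertScaleAbs(cv2.resize(im[60:350,130:460],None,fx=2,fy=2,interpolation=2),alpha=1.4))
E
```

```text
clk 32.90 pos [ 0.3508 -0.3879  0.1891] cur phi 7.7 width 0.0768 F [0.3 0.3 0.2]
turn [ 0.04 -0.01  0.  ] then shift mm [-18.6  47.2 -10.9] q [-0.97  0.23  1.68  0.    1.23 -1.1 ]
```

View pics/t16.png

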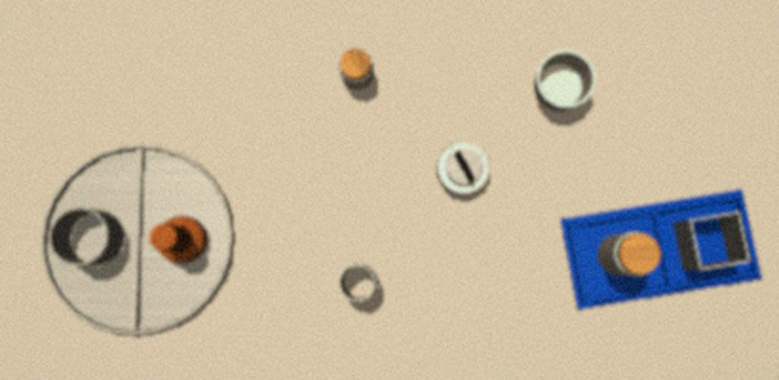

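View pics/s16.png

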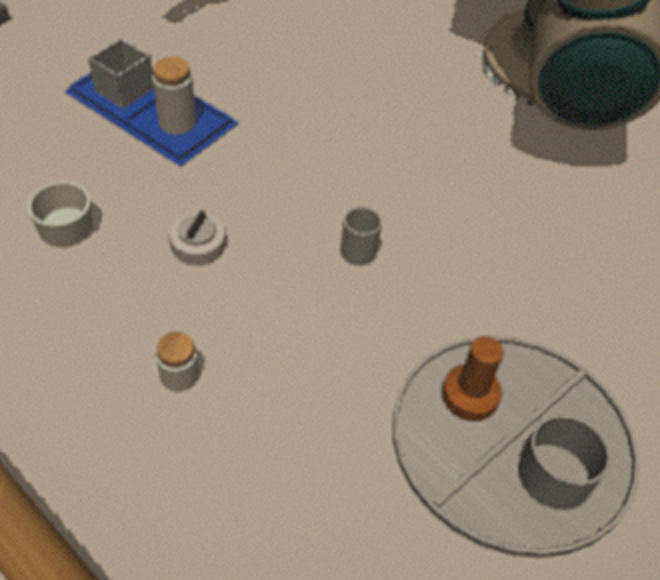

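All four stand upright in their own compartments: ring (88,240), tamper (178,238), jar (632,255) and cutter (718,240) in the top crop. The spares are where they were and the arm is clear. Handing in.

```bash
python3 -c "
from rig import *; print(sign_off()); print(get_state()['clock'])"
```

```text
the job is handed in; nothing more can be done
None
the job is handed in; nothing more can be done
```

Both kits are made up, and I handed the job in at about 33 s of the 96 s allowed.

- **Round pan:** the large ring is in the +y half and the tamper in the -y half.
- **Slab mold:** the square cutter is in the far compartment and the tall jar in the near one.

I placed them in the order asked: ring, tamper, cutter, jar. Each one was lowered until I felt light contact at the expected floor height, at most about 11 N, and then released.

**Last checks:** the final top and scene pictures show all four upright, each in its own compartment and clear of the walls. The smaller ring, shorter jar, ramekin and timer look unmoved. I judged the spares by eye and only compared pixel positions for the short jar. The arm was about 190 mm up and touching nothing.

**Disagreements:** the wrist camera put the pan about 2–3 mm farther in +y, and the cutter about 2 mm off, compared with the fixed cameras. I allowed for both, and they were small against the clearances.

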